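Index the enamelled discs and clamp the blue one

ROBOT

A 6-joint arm with a two-finger parallel gripper is mounted at the origin on a cart in front of the work surface, level with it; the furniture and walls round the work are solid. World frame = base frame: x ahead of the robot, y to its left, z up, the work surface at z = 0. Lengths are in m, angles in rad, forces in N, time in s.
With the tool pointing down it reaches from about 0.3 to 0.775 m from the base axis. Payload 14.6 kg.
Tool frame: the origin (TCP) lies midway between the tips of the shut fingers; the grasp point (between the pads) lies 19 mm behind it (tcp_to_grasp is the distance from the TCP to the grasp point, in m); z points along the fingers, y is the line along which they close (so a half turn about z gives the same grasp; the last joint's range is limited). The gripper opens to 94 mm and grips with 3 to 60 N. Pads are 16 mm wide; open, the fingers measure 119 mm over their backs; the gripper's body (75 mm by 177 mm) begins 78 mm behind the grasp point.
Start: joints at [-1.291, 0.3, 1.521, -0, 1.321, -0.067], TCP at [0.187, -0.517, 0.205] pointing down, gripper open.
Joint ranges: [-3.03, 3.03], [-0.79, 2.21], [0.23, 2.52], [-1.04, 4.18], [0, 3.07], [-2.55, 2.55]. Speed limits (rad/s): [2.22, 2.22, 2.57, 3.14, 3.14, 3.14].

INTERFACE

Orientations are given as [roll, pitch, yaw] about the fixed x, y, z axes, in that order (R = Rz(yaw) Ry(pitch) Rx(roll)).
In Python, from station import * gives the robot as it stands.
- The arm moves only by the tool send_rows, never from a script. Its argument "motion" is a list of rows, each a list of 3 entries, a list of its own where there are three numbers: the shift along the tool's x, y, z in units of 0.03 m (1.0 is 0.03 m), then the turn, a rotation vector about the tool's x, y, z in units of 0.12 rad (1.0 is 0.12 rad), then the opening, from -1 (shut) to 1 (fully open). In form: [[[x, y, z], [rx, ry, rz], grip], ...]. A call has 1 to 12 rows; each row shifts and turns the commanded pose from where the row before left it, along the tool's axes as they then stand; what a row does not reach is not made up. A row lasts 1/10 s, in which the tool goes at most 50 mm and 8.59 degrees, less where a joint would pass 70% of its speed; a pose out of reach is approached as far as the arm can. A call with a number of a shift or a turn outside -1 to 1 is refused whole. A call with a gripper value outside its range is refused whole. The fingers move at their own pace and stop on an object; "squeeze" is the grip in N (left out, the last holds). Time passes only in rows, so rows that do not move let the fingers close. It gives the time, the measured TCP pose, the force, the opening and the grip force at its end, in the units of the state.
- get_obs(): the state, without advancing time (a new reading comes with each control period).
- camera(name): name is "side" or "top" or "wrist"; returns a dict with "pixels" (480x640x3 uint8, red, green, blue), "depth" (480x640 float32, m along the optical axis (not along the pixel's ray), 0 where there is no reading), "fx", "fy", "cx", "cy" (pixels), "rvec" (rotation vector, rad) and "tvec" (3), from world to camera coordinates, as OpenCV has them. Camera axes: x right, y down, z forward; pixel columns grow to the right and rows downward; lengths in m; the calibration is good to about 2 mm. The wrist camera is an equidistant fisheye: a pixel r from the principal point sees the ray r / f radians off the axis. A picture is of the moment at which its call begins.
- hand_in(): hands the job in; it is judged then, once.
The state is a dict: "time_s": time; "qpos": joint angles; "joint_vel": joint speeds; "tau": joint torques, N m; "ee_pos": TCP position; "eef_rot": TCP orientation; "force": force on the tool from outside, world axes, zero at the start; "moment": the same for the moment, N m; "grip_width": finger opening in m; "grip_force": force on a finger pad.
Only numpy, scipy, OpenCV 4.12 (cv2) and the standard library are available. Lean on these libraries where they do the work, as an engineer would, in place of code of your own. Each camera call takes 0.05 s, during which the arm holds its last target. There are 200 camera calls.

TASK

The white disc under the clamp is finished and the blue one is next. Push the clamp's red-ball lever outwards until the clamp stays open, turn the indexing table by its black hexagonal knob until it clicks in with the blue disc at the red pointer, then swing the clamp back down so that it snaps shut on the blue disc. Keep all four discs in their nests and leave the things around the fixture where they are.

Things in the scene. Friction and masses are not known exactly. Their poses are not given: they have to be found in the camera images.
- fixture: Fixed indexing fixture on a grey round base, 200 mm across; origin under its centre, z up; red pointer and clamp on its +y side. Its round aluminium table (236 mm across, top 38 mm above the bench) turns about the fixture's z and has six nests of four 6 mm high pins, every 60 degrees on a circle of 82 mm radius. In every detent one nest is at the pointer.
- turntable (a joint): Angle of the indexing table (rad), counter-clockwise from above positive, 0 at the start. Sprung detents every 60 degrees (1.047 rad) pull it into the nearest position with at most 0.27 N m; it needs about that torque to leave one.
- hex_knob (a point): Centre of the black hexagonal knob with which the table is turned: on the table axis, 36 mm across flats, 28 mm high (88 to 116 mm above the bench), on a 24 mm thick column. In every detent its flats face along the fixture's x axis and at 60 and 120 degrees to it.
- clamp (a joint): Angle of the hold-down clamp (rad): 0 with its pad resting on a disc at the pointer, 1.1 fully open, down to -0.08 with nothing under the pad. An over-centre spring snaps it to either end; it tips over at 0.55.
- clamp_ball (a point): Centre of the red ball, 24 mm across, atop the clamp's 9 mm thick lever. It moves on a circle of 110 mm radius about clamp_hinge in the fixture's y-z plane: closed, the lever leans 0.45 rad from vertical towards the table's axis; opening swings it outwards (fixture +y), to 0.65 rad beyond vertical when fully open. It takes about 2 N.
- clamp_hinge (a point): Point on the clamp's horizontal hinge axis (along the fixture's x), 150 mm from the table axis in the fixture's +y, 62 mm above the bench.
- station (a point): Centre of the nest place at the red pointer, under the clamp's pad, on the table's top (38 mm above the bench); fixed to the fixture.
- disc_blue: Loose copper disc, 48 mm across and 8 mm thick, with blue enamel on top, lying in a nest with 1.3 mm play. Origin at the centre of its underside.
- disc_white: Loose copper disc, 48 mm across and 8 mm thick, with white enamel on top, lying in a nest with 1.3 mm play. Origin at the centre of its underside. At the start it is the one under the clamp.
- disc_red: Loose copper disc, 48 mm across and 8 mm thick, with red enamel on top, lying in a nest with 1.3 mm play. Origin at the centre of its underside.
- disc_green: Loose copper disc, 48 mm across and 8 mm thick, with green enamel on top, lying in a nest with 1.3 mm play. Origin at the centre of its underside.
- dome_mould: Bystander: brass doming block, 50x50x42 mm. Origin at the centre of its underside.
- mesh_trivet: Bystander: wire mesh stand, 92x92x12 mm. Origin at the centre of its underside.
- jar_yellow: Bystander: glass jar of yellow powder with yellow lid, 58 mm across, 89 mm high. Origin at the centre of its underside.
Mind the look-alikes: they are no part of the job. Leave any brown or purple look-alike of the disc_green alone.

How it is judged:
By the outcome, as a careful person would: the job done as asked, in the order asked, and still so for the second after the job is handed in, with the robot touching nothing.
It also fails if it takes over 61 s, if anything falls off the work surface, if the arm or the gripper's body presses on something with over 40 N, if the wrist force passes 120 N, or if a joint passes its speed limit or range.

## Working session

There is one attempt and no reset: what is moved stays moved. The work goes in short steps, Python scripts to look and compute and a tool call to move; the robot and the scene stay as the last step left them, time stands still between calls to the robot, and variables do not carry over. Pictures are saved under pics/ and viewed, at most 10 in all, crops included, and the job is handed in when it is done.

Besides the shell and the picture viewer there is one more tool, called after "Request:" by a JSON object that holds its "method" and its "body", one argument or row to a line. send_rows: Moves the arm, as the interface text tells. Its arguments: {"type":"object","properties":{"motion":{"type":"array"},"squeeze":{"type":"number"}},"required":["motion"]}

```bash
mkdir -p pics
python3 - <<'E'
from station import *
import cv2,numpy as np
for n in ("top","side"):
    c=camera(n); cv2.imwrite(f"pics/{n}0.png",c["pixels"][:,:,::-1]); np.savez(f"{n}0.npz",**c)
    R=cv2.Rodrigues(np.array(c["rvec"],float))[0]; print(n,c["fx"],c["cx"],c["cy"],(-R.T@np.array(c["tvec"]).ravel()).round(3),R[2].round(2))
print(get_obs())
E
```

```text
top 511.9810915242438 326.04678497196204 236.33348743615826 [ 0.42  -0.067  1.209] [ 0.14 -0.02 -0.99]
side 523.5294080796127 311.0251104876451 245.11271387286138 [0.124 0.952 0.745] [ 0.36 -0.81 -0.47]
{'time_s': 0.1, 'qpos': array([-1.29060511e+00,  3.00459417e-01,  1.52149402e+00, -2.25561422e-05,
        1.32069501e+00, -6.66454103e-02]), 'joint_vel': array([-0.00053889,  0.00083551, -0.00137676,  0.001416  ,  0.00293471,
       -0.00179845]), 'tau': array([ 1.55368649e-03, -5.32644546e+01, -3.53283584e+01,  7.09601166e-02,
        2.34927284e-02, -5.25395910e-05]), 'ee_pos': array([ 0.18686418, -0.5170434 ,  0.20492957]), 'eef_rot': array([-3.14053775e+00, -4.85117268e-05,  3.46842192e-01]), 'force': array([ 0.08326217, -0.36743108, -0.10234206]), 'moment': array([ 0.03868128,  0.02795887, -0.0314861 ]), 'grip_force': 0.0, 'grip_width': 0.09404652793782649}
```

View pics/top0.png

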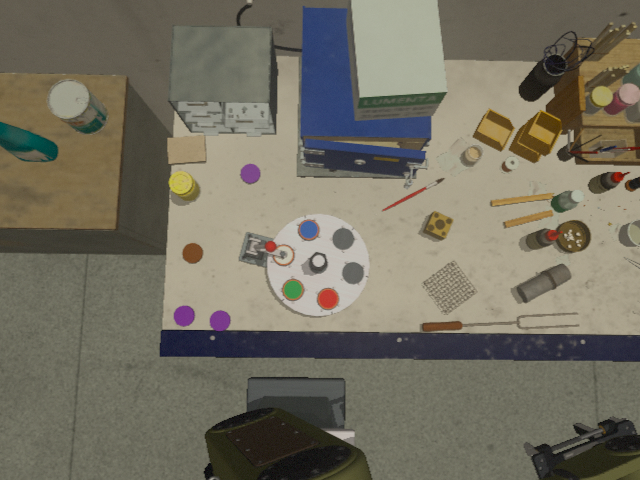

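View pics/side0.png

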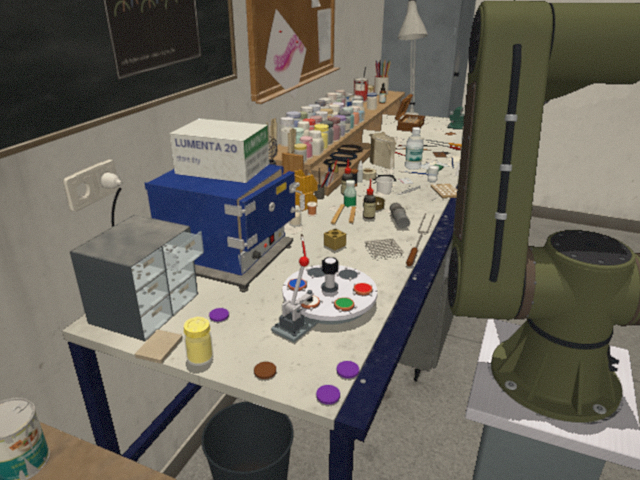

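Top view: table centre ≈(318,265), clamp with red ball at (270,246). The white disc is under the clamp (283,255). On the table, blue is at (308,229), red at (327,299), green at (292,289), and there are two grey empty nests. Purple and brown look-alikes lie on the bench at (250,174), (184,316), (220,320) and (192,253). The only blue disc in a nest is (308,229), one step clockwise of the pointer, so the table turns +60° (CCW). I'll confirm this with a crop.

```bash
cat > h.py <<'E'
import cv2,numpy as np
def load(n): return dict(np.load(n))
def RT(c): return cv2.Rodrigues(np.array(c["rvec"],float))[0],np.array(c["tvec"],float).ravel()
def ray(c,u,v):
    R,t=RT(c); d=R.T@np.array([(u-c["cx"])/c["fx"],(v-c["cy"])/c["fy"],1.]); return -R.T@t,d
def plane(c,u,v,z):
    o,d=ray(c,u,v); return o+d*(z-o[2])/d[2]
def tri(r1,r2):
    (a,d),(b,e)=r1,r2; s=np.linalg.lstsq(np.c_[d,-e],b-a,rcond=None)[0]; p,q=a+d*s[0],b+e*s[1]; return (p+q)/2,np.linalg.norm(p-q)
def proj(c,P):
    R,t=RT(c); p=R@P+t; return p[0]/p[2]*c["fx"]+c["cx"],p[1]/p[2]*c["fy"]+c["cy"]
def blobs(c,h0,h1,box,smin=120,vmin=60):
    hsv=cv2.cvtColor(c["pixels"],cv2.COLOR_RGB2HSV); u0,v0,u1,v1=box
    H=hsv[...,0].astype(int); m=((H>=h0)&(H<=h1) if h0<=h1 else (H>=h0)|(H<=h1))&(hsv[...,1]>smin)&(hsv[...,2]>vmin)
    k=np.zeros_like(m);k[v0:v1,u0:u1]=1; n,_,s,ce=cv2.connectedComponentsWithStats((m&k).astype(np.uint8))
    return sorted([(int(s[i,4]),ce[i].round(1)) for i in range(1,n) if s[i,4]>15],key=lambda a:-a[0])
E
python3 - <<'E'
from h import *
T=load("top0.npz");S=load("side0.npz")
b=(255,205,380,325)
B=blobs(T,105,125,b);G=blobs(T,45,75,b);Rd=blobs(T,172,6,b);print(B,G,Rd)
rs=blobs(S,172,6,(285,240,380,330));print("side red",rs)
pb,pg=[plane(T,*x[0][1],.046) for x in (B,G)]
pr=plane(T,*max(Rd,key=lambda a:a[1][0])[1],.046)
cs=[]
Q=np.array([pb,pg,pr])[:,:2]
a=np.radians([90-60,90+60,90+120]); M=.082*np.c_[np.cos(a),np.sin(a)]
Qc,Mc=Q-Q.mean(0),M-M.mean(0)
th=np.arctan2((Mc[:,0]*Qc[:,1]-Mc[:,1]*Qc[:,0]).sum(),(Mc*Qc).sum())
R=np.array([[np.cos(th),-np.sin(th)],[np.sin(th),np.cos(th)]]);c=Q.mean(0)-R@M.mean(0)
print("centre",c,"yaw",th,"res",(Q-(M@R.T+c)).round(4).tolist())
ball=min(Rd,key=lambda a:a[1][0])[1]; sb=min(rs,key=lambda a:a[1][1])[1]
P,e=tri(ray(T,*ball),ray(S,*sb));print("ball",P,e)
y=R@[0,1]; print("pred ball",c+y*(.150-.110*np.sin(.45)),.062+.11*np.cos(.45))
print("knob px pred",proj(T,np.r_[c,.116]),proj(S,np.r_[c,.116]))
a=cv2.resize(T["pixels"][200:330,230:390,::-1],None,fx=4.5,fy=4.5,interpolation=2)
cv2.imwrite("pics/c1.png",a)
from h import *
for n,pt,z in(("kiln",(300,175),0),("kilnR",(430,178),0),("jar",(183,186),.089),("mould",(438,225),.042),("trivet",(450,287),.01)):print(n,plane(T,*pt,z).round(3))
E
```

```text
[(202, array([308.4, 229. ]))] [(220, array([292.4, 289.3]))] [(257, array([327.6, 298.4])), (94, array([270.1, 246. ]))]
side red [(131, array([362.5, 287.3])), (109, array([303.5, 257.2]))]
centre [ 0.52332036 -0.07246721] yaw -0.2386111459345452 res [[0.0002, -0.0], [-0.0001, 0.0], [-0.0001, -0.0]]
ball [0.54848825 0.02687305 0.16961581] 0.004289319143099423
pred ball [0.54746475 0.02679227] 0.16104918125879447
knob px pred (np.float64(318.0932165846304), np.float64(260.512298591018)) (np.float64(331.06482307063345), np.float64(260.1628364463758))
kiln [ 0.742 -0.026  0.   ]
kilnR [ 0.74  -0.342  0.   ]
jar [0.688 0.231 0.089]
mould [ 0.617 -0.35   0.042]
trivet [ 0.476 -0.383  0.01 ]
```

View pics/c1.png

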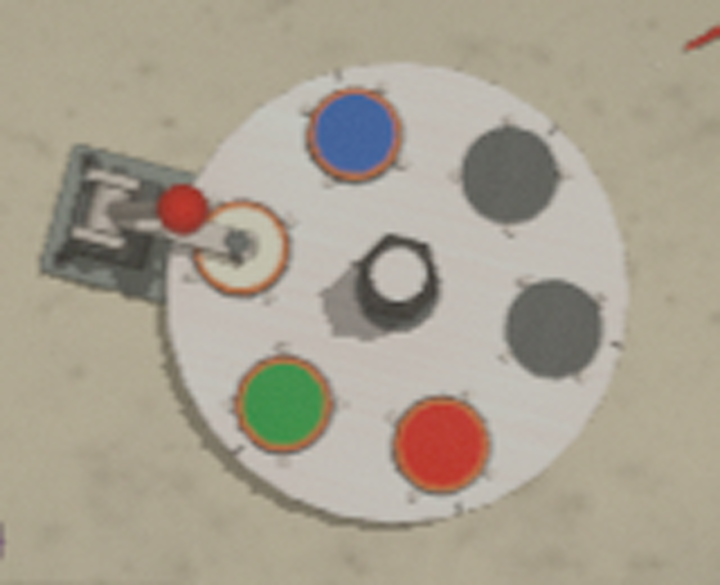

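The crop shows blue (px 308,229) in the nest clockwise-next to the clamped white disc, so the turn is +60°. Next I'll align the tool with the fixture (yaw 1.332: tool x = fixture y, tool y = fixture x).

Request:
{"method": "send_rows", "body": {
  "motion": [
    [[0,0,0],[0,0,-1],-1],
    [[0,0,0],[0,0,-1],-1],
    [[0,0,0],[0,0,-1],-1],
    [[0,0,0],[0,0,-1],-1],
    [[0,0,0],[0,0,-1],-1],
    [[0,0,0],[0,0,-1],-1],
    [[0,0,0],[0,0,-1],-1],
    [[0,0,0],[0,0,-1],-1],
    [[0,0,0],[0,0,-0.2],-1]
  ]
}}

```text
time_s: 1.0
ee_pos: [0.1869, -0.5171, 0.2051]
eef_rot: [-3.141, -0.001, 1.334]
force: [-0.3, 0.1, -0.4]
grip_width: 0.0257
grip_force: 0.0
```

Request:
{"method": "send_rows", "body": {
  "motion": [
    [[1,0.4,0],[0,0,0],-1],
    [[1,0.4,0],[0,0,0],-1],
    [[1,0.4,0],[0,0,0],-1],
    [[1,0.4,0],[0,0,0],-1],
    [[1,0.4,0],[0,0,0],-1],
    [[1,0.4,0],[0,0,0],-1],
    [[1,0.4,0],[0,0,0],-1],
    [[1,0.4,0],[0,0,0],-1],
    [[1,0.4,0],[0,0,0],-1],
    [[1,0.4,0],[0,0,0],-1]
  ]
}}

```text
time_s: 2.0
ee_pos: [0.3753, -0.2531, 0.2054]
eef_rot: [-3.142, -0.0, 1.328]
force: [0.6, 0.4, 0.2]
grip_width: 0.0003
grip_force: 0.0
```

Request:
{"method": "send_rows", "body": {
  "motion": [
    [[1,0.4,0],[0,0,0],-1],
    [[1,0.4,0],[0,0,0],-1],
    [[1,0.4,0],[0,0,0],-1],
    [[1,0.4,0],[0,0,0],-1],
    [[1,0.4,0],[0,0,0],-1],
    [[1,0.4,0],[0,0,0],-1],
    [[1,0.4,0],[0,0,0],-1],
    [[1,0.4,0],[0,0,0],-1],
    [[0.5,0.2,0],[0,0,0],-1],
    [[0,0,0],[0,0,0],-1]
  ]
}}

```text
time_s: 3.0
ee_pos: [0.5349, -0.0298, 0.205]
eef_rot: [-3.141, 0.0, 1.331]
force: [-0.2, -0.3, -0.2]
grip_width: 0.0009
grip_force: 0.0
```

```bash
cat >> h.py <<'E'
C=np.array([.5233,-.0725]);th=-.2386
def where(o):
    d=o["ee_pos"][:2]-C;c,s=np.cos(th),np.sin(th)
    print("t",o["time_s"],"fix x,y,z mm",((c*d[0]+s*d[1])*1e3).round(1),((-s*d[0]+c*d[1])*1e3).round(1),(o["ee_pos"][2]*1e3).round(1),"rot",o["eef_rot"].round(3),"F",o["force"].round(1),"w",o["grip_width"].round(4),o["grip_force"])
E
python3 -c "
from station import *
from h import *
where(get_obs())"
```

```text
Traceback (most recent call last):
  File "h.py", line 20, in where
    print("t",o["time_s"],"fix x,y,z mm",((c*d[0]+s*d[1])*1e3).round(1),((-s*d[0]+c*d[1])*1e3).round(1),(o["ee_pos"][2]*1e3).round(1),"rot",o["eef_rot"].round(3),"F",o["force"].round(1),"w",o["grip_width"].round(4),o["grip_force"])
                                                                                                                                                                                              ^^^^^^^^^^^^^^^^^^^^^
AttributeError: 'float' object has no attribute 'round'
```

Request:
{"method": "send_rows", "body": {
  "motion": [
    [[0,0,0.85],[0,0,0],-1],
    [[0,0,0.85],[0,0,0],-1],
    [[0.5,0,0],[0,0,0],-1],
    [[0.4,0,0],[0,0,0],-1],
    [[0.4,0,-0.03],[0,0,0],-1],
    [[0.4,0,-0.05],[0,0,0],-1],
    [[0.4,0,-0.05],[0,0,0],-1],
    [[0.4,0,-0.05],[0,0,0],-1]
  ]
}}

```text
time_s: 3.8
ee_pos: [0.5527, 0.043, 0.1605]
eef_rot: [3.141, -0.0, 1.331]
force: [-0.3, -1.5, 1.0]
grip_width: 0.0001
grip_force: 1.1
```

Request:
{"method": "send_rows", "body": {
  "motion": [
    [[0.4,0,-0.05],[0,0,0],-1],
    [[0.4,0,-0.05],[0,0,0],-1],
    [[0.4,0,0],[0,0,0],-1],
    [[0.4,0,0],[0,0,0],-1],
    [[0,0,0],[0,0,0],-1]
  ]
}}

```text
time_s: 4.3
ee_pos: [0.5639, 0.0901, 0.1626]
eef_rot: [-3.141, -0.0, 1.332]
force: [-0.2, -0.3, -0.9]
grip_width: 0.0002
grip_force: 0.0
```

```bash
sed -i 's/o\["grip_width"\].round(4)/o["grip_width"]/' h.py; python3 -c "
from station import *
from h import *
where(get_obs())
S=camera('side');T=camera('top');np.savez('s1.npz',**S);np.savez('t1.npz',**T)
cv2.imwrite('pics/d1.png',cv2.resize(S['pixels'][190:370,240:420,::-1],None,fx=3,fy=3))
print(blobs(S,172,6,(240,200,420,330)),proj(S,np.r_[C+.2166*np.array([.2363,.9717]),.1496]))"
```

```text
t 4.3 fix x,y,z mm 1.0 167.6 162.6 rot [-3.141 -0.     1.332] F [-0.2 -0.3 -0.9] w 0.00023432847483787603 0.0
[(129, array([362.4, 287.2])), (79, array([275.1, 279.8])), (21, array([304.2, 253.6])), (18, array([271.9, 238.2]))] (np.float64(271.38655425370666), np.float64(287.1326228176747))
```

View pics/d1.png

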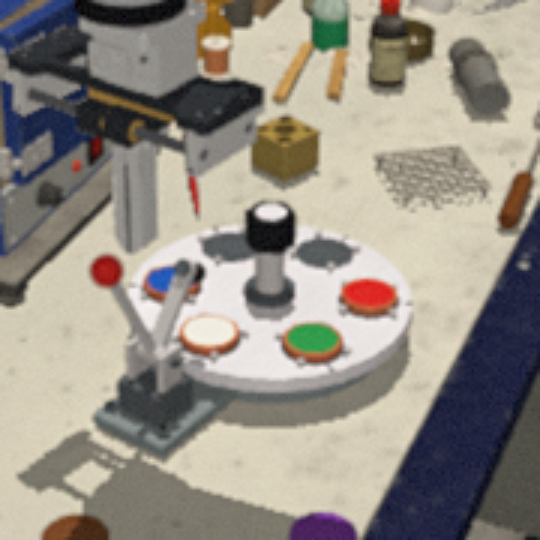

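The clamp is open: in the crop its ball is at (107,270) and its arm is raised off the white disc, with all four discs still in their nests. Next I'll move over the knob.

Request:
{"method": "send_rows", "body": {
  "motion": [
    [[-0.3,0,-0.85],[0,0,0],-1],
    [[-0.3,0,-0.85],[0,0,0],-1],
    [[-1,0,0],[0,0,0],0.5],
    [[-1,0,0],[0,0,0],0.5],
    [[-1,0,0],[0,0,0],0.5],
    [[-1,0,0],[0,0,0],0.5],
    [[-1,-0.03,0],[0,0,0],0.5],
    [[0,0,0],[0,0,0],0.5]
  ]
}}

```text
time_s: 5.2
ee_pos: [0.5221, -0.0774, 0.214]
eef_rot: [3.141, 0.0, 1.327]
force: [0.2, 0.6, 0.4]
grip_width: 0.045
grip_force: 0.0
```

```bash
python3 -c "
from station import *
from h import *
where(get_obs())
W=camera('wrist');np.savez('w1.npz',**W)
cv2.imwrite('pics/w1.png',W['pixels'][:,:,::-1]);print(W['fx'],W['cx'],W['cy'])"
```

```text
t 5.2 fix x,y,z mm -0.0 -5.0 214.0 rot [3.141 0.    1.327] F [0.2 0.6 0.4] w 0.045004302876752285 0.0
371.64829954431775 317.7172631949754 244.12174045880158
```

View pics/w1.png

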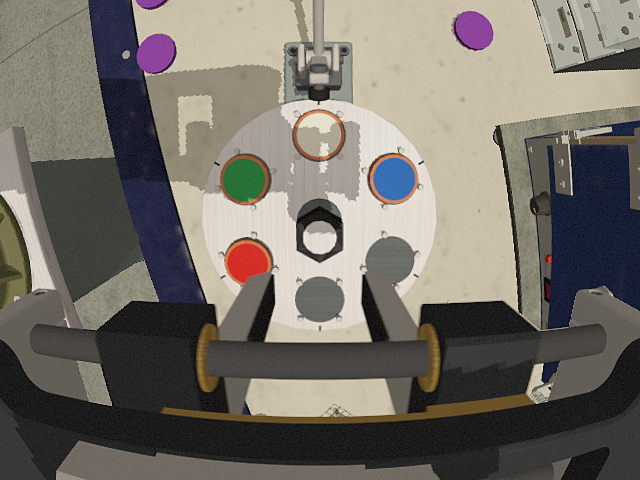

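Wrist view: the hex knob at (320,237) is centred between the fingers (272 and 362). Its flats face the fingers, and the clamp arm is up.

Request:
{"method": "send_rows", "body": {
  "motion": [
    [[0.15,0,0],[0,0,0],0.5],
    [[0,0,0],[0,0,0],0.5],
    [[0,0,0],[0,0,0],0.5]
  ]
}}

```text
time_s: 5.55
ee_pos: [0.5242, -0.0692, 0.2138]
eef_rot: [-3.142, -0.0, 1.332]
force: [-0.0, -0.8, -0.1]
grip_width: 0.0699
grip_force: 0.0
```

```bash
python3 -c "
from station import *
from h import *
where(get_obs())"
```

```text
t 5.55 fix x,y,z mm 0.1 3.4 213.8 rot [-3.142 -0.     1.332] F [-0.  -0.8 -0.1] w 0.06989596977076289 0.0
```

Request:
{"method": "send_rows", "body": {
  "motion": [
    [[-0.11,0,0],[0,0,0],0.5],
    [[0,0,0.9],[0,0,0],0.5],
    [[0,0,0.9],[0,0,0],0.5],
    [[0,0,0.9],[0,0,0],0.5],
    [[0,0,0.9],[0,0,0],0.5],
    [[0,0,0.7],[0,0,0],0.5],
    [[0,0,0],[0,0,0],-1],
    [[0,0,0],[0,0,0],-1],
    [[0,0,0],[0,0,0],-1],
    [[0,0,0],[0,0,0],-1],
    [[0,0,0],[0,0,0],-1]
  ],
  "squeeze": 40
}}

```text
time_s: 6.65
ee_pos: [0.5244, -0.0735, 0.0858]
eef_rot: [3.138, -0.0, 1.331]
force: [-6.3, 0.6, 7.5]
grip_width: 0.0354
grip_force: 40.0
```

```bash
python3 -c "
from station import *
from h import *
where(get_obs())"
```

```text
t 6.65 fix x,y,z mm 1.3 -0.7 85.8 rot [ 3.138 -0.     1.331] F [-6.3  0.6  7.5] w 0.03538457040451316 40.00265657901764
```

Request:
{"method": "send_rows", "body": {
  "motion": [
    [[0,0,0],[0,0,-0.5],-1],
    [[0,0,0],[0,0,-0.8],-1],
    [[0,0,0],[0,0,-0.8],-1],
    [[0,0,0],[0,0,-0.8],-1],
    [[0,0,0],[0,0,-0.8],-1],
    [[0,0,0],[0,0,-0.8],-1],
    [[0,0,0],[0,0,-0.8],-1],
    [[0,0,0],[0,0,-0.8],-1],
    [[0,0,0],[0,0,-0.8],-1],
    [[0,0,0],[0,0,-0.8],-1],
    [[0,0,0],[0,0,-0.6],-1]
  ]
}}

```text
time_s: 7.75
ee_pos: [0.526, -0.0731, 0.0858]
eef_rot: [3.137, 0.005, 2.331]
force: [22.6, 4.2, -10.8]
grip_width: 0.0354
grip_force: 40.0
```

Request:
{"method": "send_rows", "body": {
  "motion": [
    [[0,0,0],[0,0,-0.45],-1],
    [[0,0,0],[0,0,0],-1],
    [[0,0,0],[0,0,0],-1]
  ]
}}

```text
time_s: 8.05
ee_pos: [0.526, -0.073, 0.0858]
eef_rot: [3.137, 0.005, 2.381]
force: [23.4, 3.9, -11.1]
grip_width: 0.0358
grip_force: 40.0
```

```bash
python3 -c "
from station import *
from h import *
o=get_obs();where(o);print(o['moment'])
S=camera('side')
cv2.imwrite('pics/e1.png',cv2.resize(S['pixels'][190:370,240:420,::-1],None,fx=3,fy=3))"
```

```text
t 8.05 fix x,y,z mm 2.8 0.2 85.8 rot [3.137 0.005 2.381] F [ 23.4   3.9 -11.1] w 0.03584029650036212 39.99376595020294
[ 0.32681218 -3.42293546 -0.04688049]
```

View pics/e1.png

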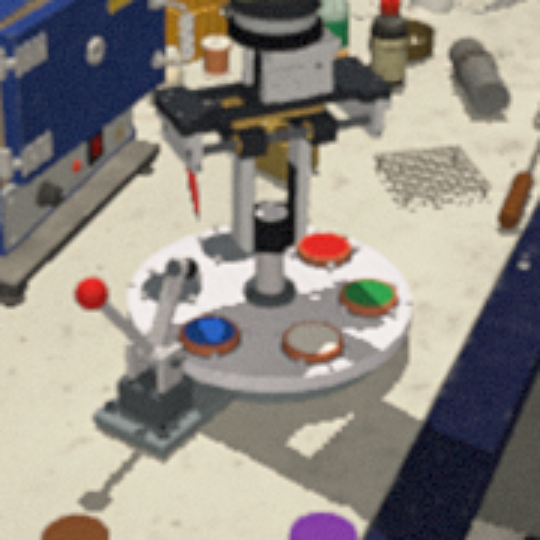

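Blue is now at the pointer (crop 210,333) and the yaw has advanced by 1.049 rad. I'll release, lift, and check the detent.

Request:
{"method": "send_rows", "body": {
  "motion": [
    [[0,0,0],[0,0,0],0.4],
    [[0,0,0],[0,0,0],0.4],
    [[0,0,0],[0,0,0],0.4],
    [[0,0,0],[0,0,0],0.4],
    [[0,0,-0.9],[0,0,0],0.4],
    [[0,0,-0.9],[0,0,0],0.4],
    [[0,0,-0.9],[0,0,0],0.4],
    [[0,0,-0.9],[0,0,0],0.4],
    [[0,0,-0.9],[0,0,0],0.4]
  ]
}}

```text
time_s: 9.0
ee_pos: [0.523, -0.0733, 0.2211]
eef_rot: [-3.142, -0.0, 2.381]
force: [0.3, -0.7, 0.1]
grip_width: 0.0656
grip_force: 0.0
```

Request:
{"method": "send_rows", "body": {
  "motion": [
    [[0,0,0],[0,0,1],-1],
    [[0,0,0],[0,0,1],-1],
    [[0,0,0],[0,0,1],-1],
    [[0,0,0],[0,0,1],-1],
    [[0,0,0],[0,0,1],-1],
    [[0,0,0],[0,0,1],-1],
    [[0,0,0],[0,0,1],-1],
    [[0,0,0],[0,0,1],-1],
    [[0,0,0],[0,0,0.75],-1],
    [[0,0,0],[0,0,0],-1]
  ]
}}

```text
time_s: 10.0
ee_pos: [0.5231, -0.0733, 0.2199]
eef_rot: [-3.141, 0.0, 1.329]
force: [0.3, 0.2, 0.3]
grip_width: 0.0005
grip_force: 0.0
```

```bash
python3 -c "
from station import *
from h import *
o=get_obs();where(o)
W=camera('wrist');np.savez('w2.npz',**W);W0=load('w1.npz')
cv2.imwrite('pics/w2.png',W['pixels'][0:360,100:540,::-1])"
```

```text
t 10.0 fix x,y,z mm -0.0 -0.8 219.9 rot [-3.141  0.     1.329] F [0.3 0.2 0.3] w 0.000458259716209549 0.0
```

View pics/w2.png

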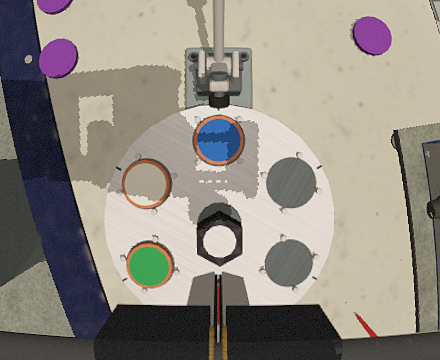

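Blue sits in its nest under the pad (218,140), the hex is square to the detent, and white and green are seated (red is hidden behind the gripper). Next I'll go over the clamp to its outer side.

Request:
{"method": "send_rows", "body": {
  "motion": [
    [[1,0,0],[0,0,0],-1],
    [[1,0,0],[0,0,0],-1],
    [[1,0,0],[0,0,0],-1],
    [[1,0,0],[0,0,0],-1],
    [[1,0,0],[0,0,0],-1],
    [[1,0,0],[0,0,0],-1],
    [[1,0,0],[0,0,0],-1],
    [[1,0,0],[0,0,0],-1],
    [[0.8,0,0],[0,0,0],-1],
    [[0,0,0],[0,0,0],-1],
    [[0,0,0],[0,0,0],-1]
  ]
}}

```text
time_s: 11.15
ee_pos: [0.5858, 0.183, 0.2196]
eef_rot: [-3.141, 0.0, 1.333]
force: [-0.5, -0.0, 0.8]
grip_width: 0.0004
grip_force: 0.0
```

```bash
python3 -c "
from station import *
from h import *
o=get_obs();where(o)"
```

```text
t 11.15 fix x,y,z mm 0.3 263.0 219.6 rot [-3.141  0.     1.333] F [-0.5 -0.   0.8] w 0.0003789092878551437 0.0
```

Request:
{"method": "send_rows", "body": {
  "motion": [
    [[0,0,0.9],[0,0,0],-1],
    [[0,0,0.9],[0,0,0],-1],
    [[0,0,0.9],[0,0,0],-1],
    [[-0.4,0,0],[0,0,0],-1],
    [[-0.4,0,0],[0,0,0],-1],
    [[-0.4,0,-0.06],[0,0,0],-1],
    [[-0.4,0,-0.06],[0,0,0],-1],
    [[-0.4,0,-0.06],[0,0,0],-1],
    [[-0.4,0,-0.06],[0,0,0],-1],
    [[-0.4,0,-0.06],[0,0,0],-1],
    [[-0.4,0,-0.06],[0,0,0],-1],
    [[-0.3,0,0],[0,0,0],-1]
  ]
}}

```text
time_s: 12.35
ee_pos: [0.5607, 0.0799, 0.1498]
eef_rot: [-3.141, 0.0, 1.33]
force: [0.5, 0.4, 0.1]
grip_width: 0.0003
grip_force: 0.0
```

Request:
{"method": "send_rows", "body": {
  "motion": [
    [[0,0,0],[0,0,0],-1],
    [[0.5,0,-0.5],[0,0,0],-1],
    [[0.5,0,-0.9],[0,0,0],-1],
    [[0.3,0,-0.9],[0,0,0],-1],
    [[0,0,-0.9],[0,0,0],-1],
    [[-1,-1,0],[0,0,0],-1],
    [[-1,-1,0],[0,0,0],-1],
    [[-1,-1,0],[0,0,0],-1],
    [[-1,-1,0],[0,0,0],-1],
    [[-1,-1,0],[0,0,0],-1],
    [[-1,0,0],[0,0,0],-1],
    [[-1,0,0],[0,0,0],-1]
  ]
}}

```text
time_s: 13.55
ee_pos: [0.3739, -0.0498, 0.246]
eef_rot: [3.141, 0.0, 1.332]
force: [-0.4, 0.6, 0.5]
grip_width: 0.0005
grip_force: 0.0
```

Request:
{"method": "send_rows", "body": {
  "motion": [
    [[-1,0,0],[0,0,0],-1],
    [[-1,0,0],[0,0,0],-1],
    [[-1,0,0],[0,0,0],-1],
    [[-1,0,0],[0,0,0],-1],
    [[-1,0,0],[0,0,0],-1],
    [[-1,0,0],[0,0,0],-1],
    [[0,0,0],[0,0,0],-1]
  ]
}}

```text
time_s: 14.25
ee_pos: [0.3312, -0.2261, 0.2454]
eef_rot: [-3.141, 0.0, 1.328]
force: [1.6, 0.0, 0.4]
grip_width: 0.0006
grip_force: 0.0
```

```bash
python3 -c "
from station import *
from h import *
o=get_obs();where(o)
S=camera('side');T=camera('top');T0=load('top0.npz')
s=cv2.resize(S['pixels'][200:360,250:410,::-1],(400,400));t=cv2.resize(T['pixels'][185:345,230:390,::-1],(400,400))
cv2.imwrite('pics/f1.png',np.hstack([s,t]))
for X in(T0,T):print([blobs(X,a,b,(160,150,480,330))[:2] for a,b in((105,125),(45,75),(172,6),(20,32))])"
```

```text
t 14.25 fix x,y,z mm -150.3 -194.7 245.4 rot [-3.141  0.     1.328] F [1.6 0.  0.4] w 0.0006220674685453985 0.0
[[(361, array([393.5, 152.3])), (202, array([308.4, 229. ]))], [(220, array([292.4, 289.3]))], [(257, array([327.6, 298.4])), (120, array([405.4, 197.9]))], [(581, array([183.1, 185.6])), (386, array([439.2, 224.3]))]]
[[(353, array([393. , 152.3])), (119, array([284.6, 255.3]))], [(211, array([327.7, 298. ]))], [(247, array([352.8, 272.3])), (118, array([404.7, 198.3]))], [(578, array([183. , 185.6])), (388, array([439. , 224.3]))]]
```

View pics/f1.png

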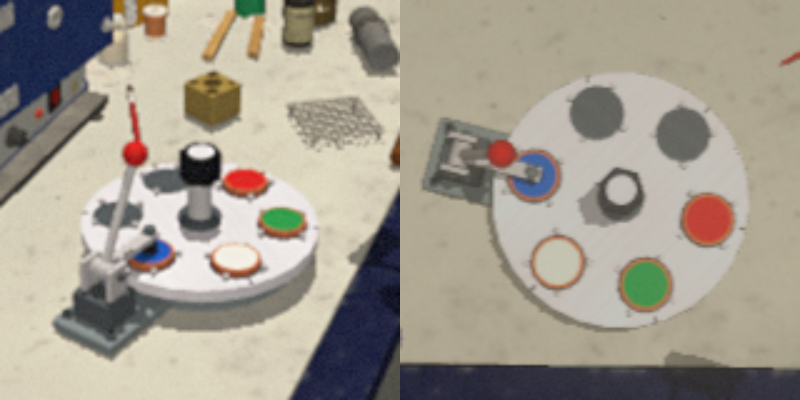

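Both views show the pad down on the blue disc, with white, green and red seated. One check of the ball's position against the initial closed position, then I'll hand in.

```bash
python3 -c "
from station import *
from h import *
S=camera('side');T=camera('top')
for A,B in((load('side0.npz'),S),(load('top0.npz'),T)):
    pass
print(blobs(load('side0.npz'),172,6,(285,252,325,275)),blobs(S,172,6,(285,252,325,275)))
print(blobs(load('top0.npz'),172,6,(255,230,285,260)),blobs(T,172,6,(255,230,285,260)))
a=blobs(load('side0.npz'),172,6,(285,252,325,275))[0][1];b=blobs(S,172,6,(285,252,325,275))[0][1]
if abs(a-b).max()<1.2: where(get_obs()); print(hand_in())"
```

```text
[(87, array([303.7, 260. ]))] [(87, array([303.7, 260. ]))]
[(94, array([270.1, 246. ]))] [(94, array([270.1, 245.9]))]
t 14.45 fix x,y,z mm -150.1 -191.8 245.6 rot [-3.141 -0.     1.331] F [ 0.7  0.2 -0.3] w 0.0005527991059725075 0.0
the job is handed in; nothing more can be done
None
```

The clamp was opened, the table turned one 60° step, and the clamp snapped shut on the blue disc; all four discs are in their nests and nothing around the fixture was touched. Handed in at about 14.5 s.

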